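# Sweep the jar lids off the chopping board into the tray

### The job

Clear the chopping board: with closed fingers, sweep the three jar lids across the board and over its edge so that they all drop into the empty, undivided tray beside it (not the divided cutlery tray on the other side). Only push the lids, do not lift them off the board, and leave the two shakers standing where they are.

Things in the scene. Friction and masses are not known exactly. Their poses are not given: they have to be found in the camera images.
- board: dark wooden chopping board, 260 mm along its x, 320 mm along its y, flat top 45 mm above its origin; fixed. Origin: centre of its underside, on the counter. The two trays stand beyond its +y and -y edges (160 mm from the centre)
- tray: the empty white open tray without dividers, the target: 260 mm long (its x), 150 mm wide (its y), walls 4 mm thick and 30 mm high, inside floor 4 mm up; fixed. Origin: centre of its underside, on the counter. It stands alongside one of the board's two short ends with a gap of 2 mm, long walls parallel to that edge, its rim 15 mm below the board's top; which end changes from start to start
- cutlery_tray: white tray of the same size with two dividers and cutlery in it, at the board's other end; nothing belongs in it. Fixed. Origin: centre of its underside, axes as for the other tray
- lid_a: steel jar lid, a flat disc 50 mm in diameter and 14 mm tall, about 12 g, loose, lying flat on the chopping board at the start. Origin: centre of its underside, z along its axis (up at the start). Slides easily
- lid_b: steel jar lid, a flat disc 50 mm in diameter and 14 mm tall, about 12 g, loose, lying flat on the chopping board at the start. Origin: centre of its underside, z along its axis (up at the start). Slides easily
- lid_c: steel jar lid, a flat disc 62 mm in diameter and 14 mm tall, about 16 g, loose, lying flat on the chopping board at the start. Origin: centre of its underside, z along its axis (up at the start). Slides easily (the larger lid)
- shaker_1: small glass shaker with a steel cap, 36 mm in diameter at the foot, 58 mm tall, about 110 g, loose, standing on the middle strip of the chopping board between the lids. Origin: centre of its underside. To be left standing where it is
- shaker_2: small glass shaker with a steel cap, 36 mm in diameter at the foot, 58 mm tall, about 110 g, loose, standing on the middle strip of the chopping board between the lids. Origin: centre of its underside. To be left standing where it is

How it is judged:
By the outcome, as a careful person would: the job done as asked, in the order asked, and still so for the second after the job is handed in, with the robot touching nothing.
It also fails if it takes over 58 s, if anything falls off the work surface, if the arm or the gripper's body presses on something with over 40 N, if the wrist force passes 120 N, or if a joint passes its speed limit or range.

### The arm

A 7-joint arm with a two-finger parallel gripper is mounted at the origin on the work surface. World frame = base frame: x ahead of the robot, y to its left, z up, the work surface at z = 0. Lengths are in mm, angles in rad, forces in N, time in s.
With the tool pointing down it reaches from about 425 to 825 mm from the base axis. Payload 3.6 kg.
Tool frame: the origin (TCP) lies at the centre of the arm's flange, where the gripper is bolted on; the fingertips stand env.nose_length ahead of it and the grasp point (between the pads) lies 167 mm ahead of it (env.nose_length is the distance from the TCP to the fingertips, in mm); z points along the fingers, y is the line along which they close (so a half turn about z gives the same grasp; the last joint's range is limited). The gripper opens to 93 mm and grips with 3 to 60 N. Pads are 15 mm wide; open, the fingers measure 128 mm over their backs; the gripper's body (75 mm by 188 mm) begins 65 mm behind the grasp point.
Start: joints at [-1.256, 0.615, -0.013, 1.423, 0.008, 1.103, -0.04], TCP at [217.232, 612.606, 404.74] pointing down, gripper open.
Joint ranges: [-3.12, 3.12], [-0.3, 2.06], [-1.34, 1.32], [0.26, 2.42], [-1.36, 4.5], [0.01, 1.98], [-2.84, 2.84]. Speed limits (rad/s): [2.79, 2.79, 3.14, 3.14, 3.14, 3.14, 3.14].

### API

Orientations are given as [roll, pitch, yaw] about the fixed x, y, z axes, in that order (R = Rz(yaw) Ry(pitch) Rx(roll)).
In Python, from rig import env gives the robot as it stands.
- The arm moves only by the shell command python3 -m creep 'ROWS'. ROWS is JSON, one flat list of numbers, 7 for each row, row after row: the shift along the tool's x, y, z in m, then the turn, a rotation vector about the tool's x, y, z in rad, then the opening, from 0 (shut) to 1 (fully open). A call has 1 to 12 rows; each row shifts and turns the commanded pose from where the row before left it, along the tool's axes as they then stand; what a row does not reach is not made up. A row lasts 1/12 s, in which the tool goes at most 41.7 mm and 7.16 degrees, less where a joint would pass 70% of its speed; a pose out of reach is approached as far as the arm can. A call with a gripper value outside its range is refused whole. The fingers move at their own pace and stop on an object; the grip force is fixed at half the most. Time passes only in rows, so rows that do not move let the fingers close. It gives the time, the measured TCP pose, the force, the opening and the grip force at its end, in the units of the state.
- env.sense(): the state, without advancing time (a new reading comes with each control period).
- env.grab_frame(name): name is "scene" or "top" or "wrist"; returns the picture (384x512x3 uint8, red, green, blue); there is no depth.
- env.camera_info(name): a dict with "K" (3x3 intrinsics, pixels), "origin" and "rotation" of the camera in the world; the wrist camera has in their place "hand_eye" (4x4, takes a point from camera to tool coordinates, whose origin is the TCP and whose axes are the flange's). Camera axes: x right, y down, z forward; pixel columns grow to the right and rows downward; lengths in mm; the calibration is good to about 2 mm. A picture is of the moment at which its call begins: read the wrist's pose just before it. camera_info takes no time and is no camera call.
- env.job_done(): hands the job in; it is judged then, once.
Trained networks look in the newest picture that a camera, given by its name, has taken for a name from the list of things; names that differ only in an ending like _2 or _b are one class to them, and where a whole thing is asked for, a point or a joint stands for the part that bears it (a point fixed in the world has none). Each returns a list of dicts, best first, with "score" (0 to 1); they miss things now and then, are a little off and sometimes report something else, mostly with a low value. They report only what shows in the picture. A call takes as long as a camera call.
- env.cut_out(thing, camera): "mask" (384x512 bool, what is visible of it).
- env.mark_of(thing, camera): "location" ([x, y, z] in mm, in world coordinates, good to about 4 mm: a listed point, or the origin of a listed thing).
The state is a dict: "t": time; "joint_positions": joint angles; "qvel": joint speeds; "tau": joint torques, N m; "eef_pos": TCP position; "ee_rot": TCP orientation; "wrist_force": force on the tool from outside, world axes, zero at the start; "wrist_torque": the same for the moment, N m; "gripper_width": finger opening in mm; "gripper_force": force on a finger pad.
Only numpy, scipy, OpenCV 4.12 (cv2) and the standard library are available. Lean on these libraries where they do the work, as an engineer would, in place of code of your own. Each camera call takes 0.05 s, during which the arm holds its last target. There are 200 camera calls.

## Working session

There is one attempt and no reset: what is moved stays moved. The work goes in short steps, Python scripts to look and compute and a shell command to move; the robot and the scene stay as the last step left them, time stands still between calls to the robot, and variables do not carry over. Pictures are saved under pics/ and viewed, at most 10 in all, crops included, and the job is handed in when it is done.

```bash
mkdir -p pics; python3 - <<'E'
from rig import env
import cv2,numpy as np
s=env.sense();print(s['t'],s['eef_pos'],s['ee_rot'],s['gripper_width'],env.nose_length)
for c in ['top','scene']:
    im=env.grab_frame(c);cv2.imwrite(f'pics/{c}0.png',im[...,::-1])
    i=env.camera_info(c);print(c,i['K'],i['origin'],i['rotation'])
for t in ['board','tray','cutlery_tray','lid_a','lid_c','shaker_1']:
    print(t,[(round(d['score'],2),np.round(d['location'])) for d in env.mark_of(t,'top')])
E
```

```text
0.0 [217.12709826 612.32413371 403.58241302] [-3.13902860e+00  1.93823679e-05  2.80087956e+00] 92.93608459540965 186.1
top [[346.71658394   0.         253.69066504]
 [  0.         346.71658394 196.89288557]
 [  0.           0.           1.        ]] [441.89356055  42.61890455 843.67351146] [-2.98977061 -0.0174677  -1.57617827]
scene [[368.98545145   0.         254.84123103]
 [  0.         368.98545145 189.98675559]
 [  0.           0.           1.        ]] [1054.57506935 -257.48295802  615.35281434] [-2.3445211  -0.01548792  1.08784971]
board [(0.71, array([562., -44.,   2.]))]
tray [(0.91, array([ 519., -277.,    6.])), (0.58, array([ 473., -112.,   45.]))]
cutlery_tray []
lid_a [(0.95, array([500.,  62.,  45.])), (0.9, array([634., -94.,  44.])), (0.81, array([ 476., -116.,   43.]))]
lid_c [(0.95, array([500.,  62.,  45.])), (0.9, array([634., -94.,  44.])), (0.81, array([ 476., -116.,   43.]))]
shaker_1 [(0.75, array([585.,  48.,  41.])), (0.64, array([ 560., -103.,   48.]))]
```

View pics/top0.png

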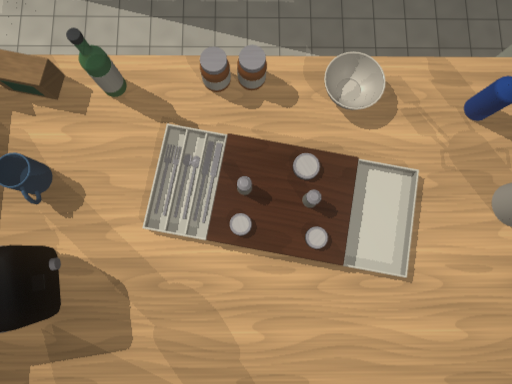

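The top view shows the empty tray on the right, at −y (about pixel 382,218), and the cutlery tray on the left. The lids are at (306,166), which is the large one, (241,224) and (317,237). The shakers are at (244,186) and (313,198). The board centre to tray distance comes out at 237 mm, which matches the given sizes, and the board yaw is about −10.4°. In the board frame, the lids sit in lanes near x' = ±75 and the shakers near x' = 7. I'll start by turning the tool and closing the fingers.

```bash
python3 -m creep '[0,0,0,0,0,0.1177,0, 0,0,0,0,0,0.1177,0, 0,0,0,0,0,0.1177,0, 0,0,0,0,0,0.1177,0, 0,0,0,0,0,0.1177,0, 0,0,0,0,0,0.1177,0, 0,0,0,0,0,0.1177,0, 0,0,0,0,0,0.1177,0, 0,0,0,0,0,0.1177,0, 0,0,0,0,0,0.1177,0, 0,0,0,0,0,0.1177,0, 0,0,0,0,0,0.1177,0]'
cat > h.py <<'E'
from rig import env
import numpy as np
C=np.array([562,-44.]);Y=np.array([.181,.983]);Y/=np.linalg.norm(Y);X=np.array([Y[1],-Y[0]])
def bd(p): d=np.array(p[:2])-C; return np.round([d@X,d@Y,p[2]],1)
def st():
    s=env.sense();print('t',round(s['t'],2),'board-frame',bd(s['eef_pos']),'tip',round(s['eef_pos'][2]-env.nose_length,1),'rot',np.round(s['ee_rot'],3),'w',round(s['gripper_width'],1))
def look(cam='top'):
    env.grab_frame(cam)
    for t in ['lid_a','shaker_1']: print(t,[(round(d['score'],2),*bd(d['location'])) for d in env.mark_of(t,cam)])
E
python3 - <<'E'
from h import *
import cv2
st();look()
# independent: board mask corners and lid mask centroids on their planes
i=env.camera_info('top')
from scipy.spatial.transform import Rotation as R
Rm=R.from_euler('xyz',i['rotation']).as_matrix()
def ray(u,v,z):
    d=Rm@np.linalg.inv(i['K'])@[u,v,1];o=np.array(i['origin']);return o+d*(z-o[2])/d[2]
for d in env.cut_out('lid_a','top'):
    v,u=np.nonzero(d['mask']);print(round(d['score'],2),len(u),bd(ray(u.mean(),v.mean(),57)))
for d in env.cut_out('board','top')[:1]:
    h=cv2.convexHull(np.argwhere(d['mask'])[:,::-1].astype(np.int32))
    b=cv2.boxPoints(cv2.minAreaRect(h));print([bd(ray(*p,45)) for p in b])
E
```

```text
t: 1.4
eef_pos: [217.1, 612.7, 404.7]
ee_rot: [-3.141, 0.0, 1.383]
wrist_force: [-0.2, -0.6, 0.1]
gripper_width: 17.8
gripper_force: 0.0
t 1.4 board-frame [-458.1  583.3  404.7] tip 218.6 rot [-3.141  0.     1.383] w 17.8
lid_a [(0.85, np.float64(-79.3), np.float64(92.8), np.float64(45.4)), (0.75, np.float64(-72.1), np.float64(-86.9), np.float64(43.5)), (0.61, np.float64(80.6), np.float64(-40.1), np.float64(43.5))]
shaker_1 [(0.8, np.float64(9.9), np.float64(-57.5), np.float64(48.2)), (0.63, np.float64(6.1), np.float64(97.3), np.float64(43.1))]
0.86 359 [-78.4  91.2  57. ]
0.77 563 [ 80.9 -35.   57. ]
0.72 426 [-77.6 -84.2  57. ]
[array([-128.2,  162.4,   45. ]), array([133., 166.,  45.]), array([ 130.6, -167.1,   45. ]), array([-129.4, -154.8,   45. ])]
```

```bash
python3 -m creep '[-0.0308,0.0191,0,0,0,0,0,-0.0308,0.0191,0,0,0,0,0,-0.0308,0.0191,0,0,0,0,0,-0.0308,0.0191,0,0,0,0,0,-0.0308,0.0191,0,0,0,0,0,-0.0308,0.0191,0,0,0,0,0,-0.0308,0.0191,0,0,0,0,0,-0.0308,0.0191,0,0,0,0,0,-0.0308,0.0191,0,0,0,0,0,-0.0308,0.0191,0,0,0,0,0]' >/dev/null
python3 -m creep '[-0.0308,0.0191,0,0,0,0,0,-0.0308,0.0191,0,0,0,0,0,-0.0308,0.0191,0,0,0,0,0,-0.0308,0.0191,0,0,0,0,0,-0.0308,0.0191,0,0,0,0,0,-0.0308,0.0191,0,0,0,0,0,-0.0308,0.0191,0,0,0,0,0,-0.0308,0.0191,0,0,0,0,0,-0.0308,0.0191,0,0,0,0,0,-0.0308,0.0191,0,0,0,0,0,0,0,0,0,0,0,0]'
python3 - <<'E'
from h import *
import cv2
st();cv2.imwrite('pics/w1.png',env.grab_frame('wrist')[...,::-1])
for t in ['lid_a','shaker_1']: print(t,[(round(d['score'],2),*bd(d['location'])) for d in env.mark_of(t,'wrist')])
E
```

```text
t: 3.4
eef_pos: [482.3, -70.4, 405.9]
ee_rot: [3.136, 0.005, 1.378]
wrist_force: [-0.4, -0.4, 0.7]
gripper_width: 0.3
gripper_force: 0.0
t 3.4 board-frame [-73.6 -40.4 405.9] tip 219.8 rot [3.136 0.005 1.378] w 0.3
lid_a [(0.86, np.float64(79.4), np.float64(-42.3), np.float64(42.1)), (0.7, np.float64(-75.4), np.float64(-86.0), np.float64(46.9)), (0.67, np.float64(-77.6), np.float64(90.3), np.float64(44.5))]
shaker_1 [(0.96, np.float64(9.7), np.float64(95.1), np.float64(47.4)), (0.69, np.float64(6.7), np.float64(-60.6), np.float64(47.2))]
```

View pics/w1.png

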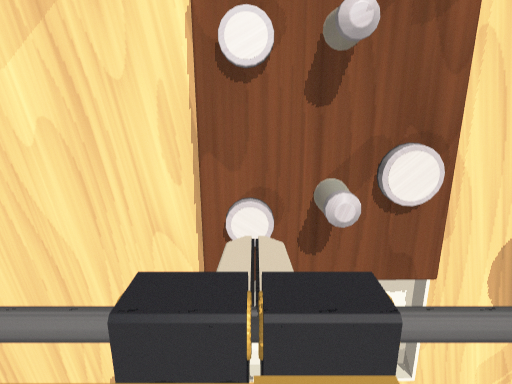

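The wrist view confirms the layout: lids at (250,222), (246,36) and (412,174), shakers at (340,203) and (350,22). The finger is in line with the first lid, so I'll back off 20 mm and descend behind it.

```bash
python3 -m creep '[0.010,-0.001,0.03,0,0,0,0,0.010,0,0.035,0,0,0.0,0,0,0,0.035,0,0,0,0,0,0,0.03,0,0,0,0,0,0,0.02,0,0,0,0,0,0,0.01,0,0,0,0,0,0,0.009,0,0,0,0,0,0,0,0,0,0,0,0,0,0,0,0,0,0]'; python3 -c "
from h import *
st();look()"
```

```text
t: 4.3
eef_pos: [484.1, -42.2, 236.3]
ee_rot: [3.141, -0.0, 1.389]
wrist_force: [0.3, -0.4, 0.2]
gripper_width: 0.7
gripper_force: 0.0
t 4.3 board-frame [-76.9 -12.3 236.3] tip 50.2 rot [ 3.141 -0.     1.389] w 0.7
lid_a [(0.9, np.float64(-79.7), np.float64(89.8), np.float64(45.8)), (0.65, np.float64(82.4), np.float64(-39.1), np.float64(46.2))]
shaker_1 [(0.54, np.float64(6.3), np.float64(98.8), np.float64(45.7))]
```

```bash
python3 -m creep '[-0.014,0,0,0,0,0,0,-0.014,0,0,0,0,0,0,-0.014,0,0,0,0,0,0,-0.014,0,0,0,0,0,0,-0.014,0,0,0,0,0,0,-0.014,0,0,0,0,0,0,-0.014,0,0,0,0,0,0,-0.014,0,0,0,0,0,0,-0.014,0,0,0,0,0,0,-0.014,0,0,0,0,0,0,-0.014,0,0,0,0,0,0,-0.014,0,0,0,0,0,0]'
python3 -m creep '[-0.008,0,0,0,0,0,0,0,0,0,0,0,0,0]' >/dev/null; python3 -c "
from h import *
import cv2
st();look();cv2.imwrite('pics/s1.png',env.grab_frame('scene')[...,::-1])"
```

```text
t: 5.45
eef_pos: [453.5, -208.6, 236.8]
ee_rot: [3.14, 0.0, 1.389]
wrist_force: [0.1, -0.1, 0.6]
gripper_width: 0.4
gripper_force: 0.0
t 5.62 board-frame [ -77.2 -190.9  236.7] tip 50.6 rot [3.140e+00 2.000e-03 1.385e+00] w 0.6
lid_a [(0.88, np.float64(83.3), np.float64(-40.9), np.float64(43.3)), (0.58, np.float64(-76.3), np.float64(91.5), np.float64(46.4)), (0.53, np.float64(-69.5), np.float64(-175.1), np.float64(18.1))]
shaker_1 [(0.62, np.float64(6.9), np.float64(102.0), np.float64(45.4)), (0.59, np.float64(10.9), np.float64(-55.9), np.float64(48.9))]
```

View pics/s1.png

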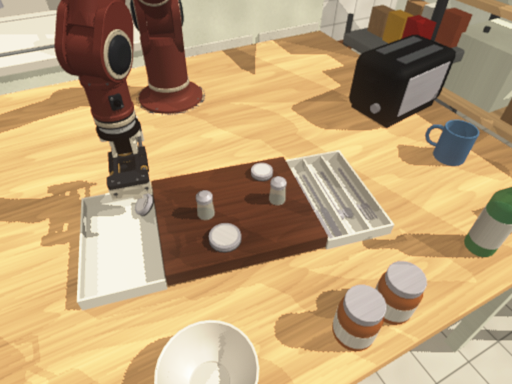

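The first lid, at (143,203), is over the edge but standing tilted near the tray wall. I'll lift clear and see whether it settles.

```bash
python3 -m creep '[-0.005,0,-0.02,0,0,0,0,0,0,-0.03,0,0,0,0,0.01,0,-0.03,0,0,0,0,0.035,0,0,0,0,0,0,0.04,0,0,0,0,0,0,0.04,0,0,0,0,0,0,0.04,0,0,0,0,0,0,0.04,0,0,0,0,0,0,0.04,0,0,0,0,0,0,0.04,0,0,0,0,0,0,0.02,0,0,0,0,0,0,0,0,0,0,0,0,0]'; python3 -c "
from h import *
import cv2
st();look();a=env.grab_frame('scene')[...,::-1];b=env.grab_frame('top')[...,::-1]
cv2.imwrite('pics/s2.png',np.hstack([cv2.resize(a[170:310,60:200],(400,400)),cv2.resize(b[140:290,280:430],(400,400))]))"
```

```text
t: 6.82
eef_pos: [506.3, 87.2, 315.1]
ee_rot: [-3.14, -0.004, 1.402]
wrist_force: [-0.1, -0.5, 0.3]
gripper_width: 0.4
gripper_force: 0.0
t 6.82 board-frame [-78.5 118.9 315.1] tip 129.0 rot [-3.14  -0.004  1.402] w 0.4
lid_a [(0.67, np.float64(-79.9), np.float64(89.7), np.float64(46.4)), (0.6, np.float64(-73.6), np.float64(-176.6), np.float64(21.0)), (0.58, np.float64(84.3), np.float64(-39.4), np.float64(45.1))]
shaker_1 [(0.59, np.float64(10.0), np.float64(-58.2), np.float64(47.5)), (0.21, np.float64(84.0), np.float64(-37.2), np.float64(45.5))]
```

View pics/s2.png

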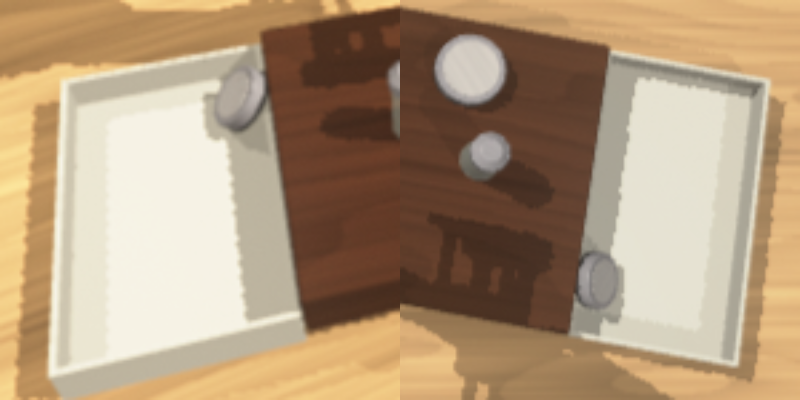

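The first lid is in the tray, but it leans steeply against the board-side wall with its top at about board height. Before pushing another lid down that lane, I'll knock it over by passing the fingertip low over the edge.

```bash
python3 -m creep '[-0.0355,0.0005,0,0,0,0,0,-0.0355,0.0005,0,0,0,0,0,-0.0355,0.0005,0,0,0,0,0,-0.0355,0.0005,0,0,0,0,0,-0.0355,0.0005,0,0,0,0,0,-0.0355,0.0005,0.015,0,0,0,0,-0.033,0,0.025,0,0,0,0,0,0,0.025,0,0,0,0,0,0,0.016,0,0,0,0,0,0,0,0,0,0,0]' >/dev/null; python3 -c "
from h import *
st();look()"
```

```text
t 7.9 board-frame [ -75.3 -137.5  232.9] tip 46.8 rot [-3.138e+00  1.000e-03  1.383e+00] w 0.6
lid_a [(0.94, np.float64(80.6), np.float64(-36.1), np.float64(42.0)), (0.87, np.float64(-77.8), np.float64(89.3), np.float64(44.2))]
shaker_1 [(0.74, np.float64(6.9), np.float64(100.4), np.float64(44.3)), (0.51, np.float64(12.1), np.float64(-57.7), np.float64(46.3))]
```

```bash
python3 -m creep '[-0.015,0,0,0,0,0,0,-0.02,0,0,0,0,0,0,-0.02,0,0,0,0,0,0,-0.015,0,0,0,0,0,0,0,0,0,0,0,0,0,0,0,-0.03,0,0,0,0,0,0,-0.03,0,0,0,0,0.03,0,-0.02,0,0,0,0,0.04,0,0,0,0,0,0,0.04,0,0,0,0,0,0,0.04,0,0,0,0,0,0,0,0,0,0,0,0,0]'; python3 -c "
from h import *
import cv2
st();look();a=env.grab_frame('scene')[...,::-1];b=env.grab_frame('top')[...,::-1]
cv2.imwrite('pics/s3.png',np.hstack([cv2.resize(a[170:310,60:200],(400,400)),cv2.resize(b[140:290,280:430],(400,400))]))"
```

```text
t: 9.05
eef_pos: [480.7, -73.3, 315.0]
ee_rot: [-3.14, -0.008, 1.406]
wrist_force: [0.4, 1.1, 0.1]
gripper_width: 0.3
gripper_force: 0.0
t 9.05 board-frame [-74.7 -43.6 315. ] tip 128.9 rot [-3.14  -0.008  1.406] w 0.3
lid_a [(0.76, np.float64(-79.1), np.float64(91.7), np.float64(44.8)), (0.58, np.float64(83.6), np.float64(-37.4), np.float64(46.5))]
shaker_1 [(0.61, np.float64(7.0), np.float64(93.6), np.float64(45.7))]
```

View pics/s3.png

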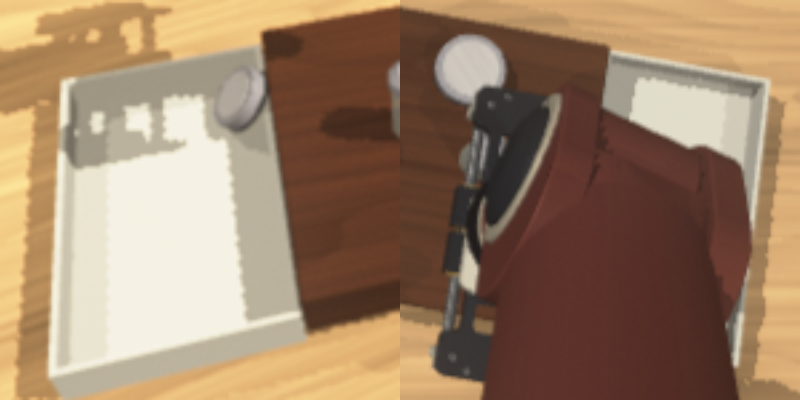

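The lid hasn't moved, so its top is below board level and the next lid can pass over it. I'll push the remaining lids faster, so they fly clear of the wall and land flat.

```bash
python3 -m creep '[0.036,-0.001,0,0,0,0,0,0.036,-0.001,0,0,0,0,0,0.036,-0.001,0,0,0,0,0,0.036,-0.001,0,0,0,0,0,0.036,0,0,0,0,0,0,0,0,0.025,0,0,0,0,0,0,0.025,0,0,0,0,0,0,0.02,0,0,0,0,0,0,0.01,0,0,0,0,0,0,0,0,0,0,0,0,0,0,0,0,0,0,0]' >/dev/null; python3 -c "
from h import *
st();look()"
```

```text
t 9.3 board-frame [-74.3 -55.7 315.3] tip 129.2 rot [3.141e+00 1.000e-03 1.387e+00] w 0.7
lid_a [(0.71, np.float64(-79.6), np.float64(93.4), np.float64(43.5)), (0.59, np.float64(81.1), np.float64(-38.5), np.float64(43.0))]
shaker_1 [(0.64, np.float64(6.0), np.float64(96.8), np.float64(45.6)), (0.47, np.float64(8.6), np.float64(-59.0), np.float64(46.7))]validation failed for argument at $...
```

```bash
python3 -m creep '[0.039,-0.001,0,0,0,0,0, 0.039,-0.001,0,0,0,0,0, 0.039,-0.001,0,0,0,0,0, 0.039,-0.001,0,0,0,0,0, 0.038,0,0,0,0,0,0, 0,0,0,0,0,0,0, 0,0,0.025,0,0,0,0, 0,0,0.025,0,0,0,0, 0,0,0.02,0,0,0,0, 0,0,0.01,0,0,0,0, 0,0,0,0,0,0,0]' >/dev/null; python3 -c "
from h import *
st();look()"
```

```text
t 10.37 board-frame [-78.1 138.1 233.1] tip 47.0 rot [-3.138e+00  2.000e-03  1.387e+00] w 0.7
lid_a [(0.94, np.float64(84.5), np.float64(-37.0), np.float64(46.1)), (0.86, np.float64(-79.7), np.float64(89.8), np.float64(44.1)), (0.55, np.float64(-72.6), np.float64(-175.0), np.float64(19.5))]
shaker_1 [(0.66, np.float64(3.6), np.float64(96.0), np.float64(45.2)), (0.5, np.float64(14.2), np.float64(-57.7), np.float64(47.6))]
```

```bash
python3 -m creep '[-0.008,0,-0.002,0,0,0,0, -0.012,0,0,0,0,0,0, -0.018,0,0,0,0,0,0, -0.025,0,0,0,0,0,0, -0.032,0,0,0,0,0,0, -0.037,0,0,0,0,0,0, -0.039,0,0,0,0,0,0, -0.039,0,0,0,0,0,0, -0.039,0,0,0,0,0,0, -0.039,0,0,0,0,0,0, -0.030,0,0,0,0,0,0, 0,0,0,0,0,0,0]'; python3 -c "
from h import *
import cv2
st();look();a=env.grab_frame('scene')[...,::-1]
cv2.imwrite('pics/s4.png',cv2.resize(a[140:310,60:400],(800,400)))"
```

```text
t: 11.52
eef_pos: [449.6, -214.7, 238.3]
ee_rot: [3.138, 0.008, 1.374]
wrist_force: [-0.0, -0.5, 0.5]
gripper_width: 0.7
gripper_force: 0.0
t 11.52 board-frame [ -79.6 -188.2  238.3] tip 52.2 rot [3.138 0.008 1.374] w 0.7
lid_a [(0.9, np.float64(81.6), np.float64(-38.7), np.float64(44.4))]
shaker_1 [(0.67, np.float64(5.6), np.float64(95.9), np.float64(41.4)), (0.52, np.float64(12.5), np.float64(-56.4), np.float64(47.6))]
```

View pics/s4.png

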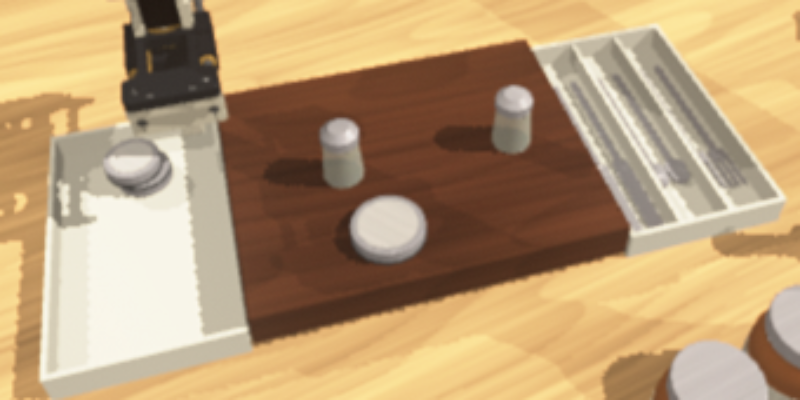

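Both small lids now lie flat in the tray, stacked at about (137,165) in the crop, and the shakers are still standing. I'll lift over the shakers and go behind the large lid.

```bash
python3 -m creep '[0,0,-0.03,0,0,0,0, 0,0,-0.035,0,0,0,0, 0,0,-0.03,0,0,0,0, 0.025,0.02,0,0,0,0,0, 0.030,0.024,0,0,0,0,0, 0.030,0.024,0,0,0,0,0, 0.030,0.024,0,0,0,0,0, 0.030,0.024,0,0,0,0,0, 0.030,0.024,0,0,0,0,0, 0.030,0.024,0,0,0,0,0, 0,0,0,0,0,0,0, 0,0,0,0,0,0,0]' >/dev/null; python3 -c "
from h import *
st();look()"
```

```text
t 12.72 board-frame [ 85.7  31.8 330.6] tip 144.5 rot [-3.140e+00 -2.000e-03  1.398e+00] w 0.3
lid_a [(0.9, np.float64(-81.8), np.float64(-235.6), np.float64(18.2)), (0.59, np.float64(-71.9), np.float64(-231.2), np.float64(17.2))]
shaker_1 []
```

```bash
python3 -m creep '[0,-0.004,0.03,0,0,0,0, 0,0,0.03,0,0,0,0, 0,0,0.02,0,0,0,0, 0,0,0.011,0,0,0,0, 0,0,0.003,0,0,0,0, 0,0,0,0,0,0,0]' >/dev/null; python3 -c "
from h import *
st();look('scene')"
```

```text
t 13.37 board-frame [ 81.7  25.3 237.7] tip 51.6 rot [-3.141e+00  1.000e-03  1.387e+00] w 0.5
lid_a [(0.89, np.float64(-82.6), np.float64(-236.8), np.float64(13.9)), (0.76, np.float64(83.0), np.float64(-33.9), np.float64(42.5)), (0.45, np.float64(-78.1), np.float64(-230.8), np.float64(20.7)), (0.22, np.float64(4.1), np.float64(238.2), np.float64(-0.2))]
shaker_1 [(0.72, np.float64(4.4), np.float64(-58.1), np.float64(43.3)), (0.67, np.float64(9.9), np.float64(97.7), np.float64(46.6))]
```

```bash
python3 -m creep '[-0.010,0,0.002,0,0,0,0, -0.014,0,0,0,0,0,0, -0.020,0,0,0,0,0,0, -0.028,0,0,0,0,0,0, -0.036,0,0,0,0,0,0, -0.039,0,0,0,0,0,0, -0.039,0,0,0,0,0,0, -0.016,0,0,0,0,0,0, 0,0,0,0,0,0,0, 0,0,-0.03,0,0,0,0, 0,0,-0.035,0,0,0,0, 0,0,-0.035,0,0,0,0]'; python3 -m creep '[0,0,-0.035,0,0,0,0, 0,0,-0.035,0,0,0,0, 0,0,0,0,0,0,0]' >/dev/null; python3 -c "
from h import *
import cv2
st();look('scene');a=env.grab_frame('scene')[...,::-1]
cv2.imwrite('pics/s5.png',cv2.resize(a[140:310,60:400],(800,400)))"
```

```text
t: 14.52
eef_pos: [610.1, -231.5, 336.3]
ee_rot: [-3.139, -0.001, 1.389]
wrist_force: [-0.1, -0.0, -0.2]
gripper_width: 0.6
gripper_force: 0.0
t 14.77 board-frame [  83.  -176.4  414.7] tip 228.6 rot [3.126e+00 3.000e-03 1.389e+00] w 0.2
lid_a [(0.92, np.float64(77.8), np.float64(-220.8), np.float64(3.2)), (0.89, np.float64(-80.0), np.float64(-239.6), np.float64(16.2)), (0.5, np.float64(-81.0), np.float64(-234.9), np.float64(20.5)), (0.34, np.float64(5.7), np.float64(-58.6), np.float64(45.0)), (0.25, np.float64(1.0), np.float64(239.4), np.float64(-1.6))]
shaker_1 [(0.97, np.float64(9.7), np.float64(97.4), np.float64(44.7)), (0.67, np.float64(3.3), np.float64(-57.0), np.float64(47.6))]
```

View pics/s5.png

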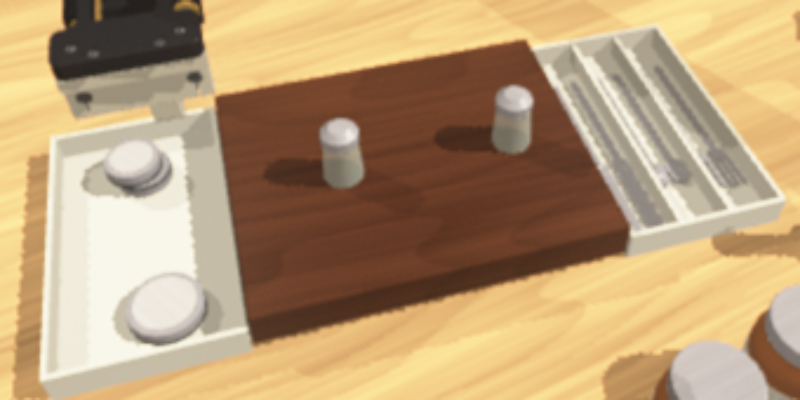

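All three lids are in the tray: the two small ones at (137,165) and the large one at (166,307). The shakers still stand at (341,150) and (512,118), and the robot is clear of everything.

```bash
python3 -c "
from rig import env
print(env.job_done())"
```

```text
the job is handed in; nothing more can be done
None
```

All three lids are in the empty tray (the two small ones stacked) and both shakers still stand where they were; I handed the job in at about 15 s, and no verdict was returned.

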